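# Fit the missing control knob and hold it pressed

### The job

One of the two shafts of the mixer console is blanked off with a black cap; pick up the loose knob whose colour matches the panel round the other, open shaft, turn it so that its pointer stands over the shaft's flat, and push it fully home onto the shaft. Then keep pressing it down to the bottom of its spring travel and finish like that, still holding and pressing the knob: do not let go. Leave the other knob, the cup, the jar and the tape roll where they are.

Things in the scene. Friction and masses are not known exactly. Their poses are not given: they have to be found in the camera images.
- console: fixed grey mixer console, 130 x 180 mm (x, y), top 62 mm above the bench; origin under its centre. Its left half (+y) has a blue square panel with the blue shaft at x 0, y +48 mm; its right half (-y) a yellow panel with the yellow shaft at x 0, y -48 mm
- blanking_cap: fixed black blanking cap, 60 mm flange, 40 mm body, 38 mm high, red cross on top, on the console over one of the two shafts; origin under its centre, 62 mm above the bench. The other shaft is the open one (a steel bezel ring, 60 mm, 2.5 high, lies round it)
- blue_knob: loose upright blue knob, some 80 g: hub 44 mm dia, 18 high; on it a grip bar 40 long (knob x), 14 thick (y), 18 to 42 mm above the underside; pinch it across its 14 mm. White pointer line on the bar's top and end: the knob's -x end. Underside: D-bore 16 deep, 17.4 dia, key flat 2.7 mm off the axis on the pointer (-x) side (0.7 mm play round the shaft). Origin: centre of underside, z up
- yellow_knob: loose upright yellow knob, some 80 g: hub 44 mm dia, 18 high; on it a grip bar 40 long (knob x), 14 thick (y), 18 to 42 mm above the underside; pinch it across its 14 mm. Black pointer line on the bar's top and end: the knob's -x end. Underside: D-bore 16 deep, 17.4 dia, key flat 2.7 mm off the axis on the pointer (-x) side (0.7 mm play round the shaft). Origin: centre of underside, z up
- blue_seat (a point): blue shaft (left, +y): top centre of the 30 mm washer on which the knob must rest, 71 mm above bench unpressed. Brass D-shaft 14 tall above it, 16 dia, flat 2 mm off axis, tip chamfered 2. Flat and red index line lie on this frame's -x side (towards robot +-50 deg): the knob fits only with its x along this x. z up. Turns stiffly (0.08 N m, 46 deg either way), sinks when pressed
- yellow_seat (a point): yellow shaft (right, -y): top centre of the 30 mm washer on which the knob must rest, 71 mm above bench unpressed. Brass D-shaft 14 tall above it, 16 dia, flat 2 mm off axis, tip chamfered 2. Flat and red index line lie on this frame's -x side (towards robot +-50 deg): the knob fits only with its x along this x. z up. Turns stiffly (0.08 N m, 46 deg either way), sinks when pressed
- blue_press (a joint): how far the blue shaft is pressed down against its spring, m: 0 up, 0.005 at the stop; takes about 4 N to start and 10 N at the stop; springs back when released
- yellow_press (a joint): how far the yellow shaft is pressed down against its spring, m: 0 up, 0.005 at the stop; takes about 4 N to start and 10 N at the stop; springs back when released
- mixing_cup: lime green open plastic mixing cup, 97 mm diameter, 100 mm high, origin under its centre; bystander
- red_jar: small red-brown sample jar with black lid, 49 mm diameter, 56 mm high, origin under its centre; bystander
- tape: roll of masking tape lying flat, 86 mm diameter, 24 mm high, origin under its centre; bystander
Things that resemble listed ones, but are neither listed nor needed, are in the scene too. There is more than one size of the yellow_knob; the one meant has the size given above.

How it is judged (in metres and radians):
On the way:
1. the knob of the open shaft's colour is lifted clear of the bench (((y of blanking_cap in the frame of console below 0 m and height (world z) of blue_knob above 0.03 m) or (y of blanking_cap in the frame of console above 0 m and height (world z) of yellow_knob above 0.03 m))), for 0.2 s.
At the end, for the whole second after the job is handed in: the knob that matches the open shaft sits fully on it (underside within 2 mm of the washer, within 3 mm of the axis, key flats matching within 0.35 rad, level within 0.1 rad), is pressed down by at least 3.5 of the 5 mm of spring travel with at least 3 N on the shaft, and the fingers still hold it (((y of blanking_cap in the frame of console below 0 m and z of blue_knob in the frame of blue_seat between -0.003 and 0.002 m and horizontal distance between blue_knob and blue_seat below 0.003 m and angle between the x axis of blue_knob and the x axis of blue_seat, either way round below 0.35 rad and angle between the z axis of blue_knob and the z axis of blue_seat, either way round below 0.1 rad and value of joint blue_press above 0.0035 m and contact force between the fingers and blue_knob above 2 N and contact force between blue_knob and console above 3 N and linear speed of blue_knob below 0.02 m/s) or (y of blanking_cap in the frame of console above 0 m and z of yellow_knob in the frame of yellow_seat between -0.003 and 0.002 m and horizontal distance between yellow_knob and yellow_seat below 0.003 m and angle between the x axis of yellow_knob and the x axis of yellow_seat, either way round below 0.35 rad and angle between the z axis of yellow_knob and the z axis of yellow_seat, either way round below 0.1 rad and value of joint yellow_press above 0.0035 m and contact force between the fingers and yellow_knob above 2 N and contact force between yellow_knob and console above 3 N and linear speed of yellow_knob below 0.02 m/s))); the arm keeps its last pose, push and grip.
It fails at once if the knob of the blanked-off channel is moved more than 20 mm ((y of blanking_cap in the frame of console below 0 m and distance of yellow_knob from where it was at the start of the episode above 0.02 m) or (y of blanking_cap in the frame of console above 0 m and distance of blue_knob from where it was at the start of the episode above 0.02 m)).
It fails at once if the cup, the jar or the tape roll is moved more than 30 mm (distance of any of mixing_cup, red_jar, tape from where it was at the start of the episode above 0.03 m).
It also fails if it takes over 35 s, if anything falls off the work surface, if the arm or the gripper's body presses on something with over 40 N, if the wrist force passes 120 N, or if a joint passes its speed limit or range.

### The arm

A 7-joint arm with a two-finger parallel gripper is mounted at the origin on a cart in front of the work surface, level with it; the furniture and walls round the work are solid. World frame = base frame: x ahead of the robot, y to its left, z up, the work surface at z = 0. Lengths are in m, angles in degrees, forces in N, time in s.
With the tool pointing down it reaches from about 0.425 to 0.875 m from the base axis. Payload 4.7 kg.
Tool frame: the origin (TCP) lies at the very end of the fingers, on their centre line; the grasp point (between the pads) lies 19 mm behind it; z points along the fingers, y is the line along which they close (so a half turn about z gives the same grasp; the last joint's range is limited). The gripper opens to 87 mm and grips with 3 to 60 N. Pads are 19 mm wide; open, the fingers measure 117 mm over their backs; the gripper's body (75 mm by 190 mm) begins 51 mm behind the grasp point.
Start: joints at [-64.337, 18.392, -4.016, 83.108, 1.295, 78.541, -3.26], TCP at [0.273, 0.59, 0.185] pointing down, gripper open.
Joint ranges: [-163.93, 163.93], [-17.29, 119.83], [-79.2, 71.16], [3.27, 140.29], [-89.18, 269.18], [5.43, 117.66], [-154.24, 154.24]. Speed limits (degrees/s): [147.25, 147.25, 180, 180, 180, 180, 180].

### API

Orientations are given as [roll, pitch, yaw] about the fixed x, y, z axes, in that order (R = Rz(yaw) Ry(pitch) Rx(roll)).
In Python, from cell import get_obs, read_camera, sign_off, silhouettes gives the robot as it stands.
- The arm moves only by the tool play_rows, never from a script. Its argument "steps" is a list that holds one entry, the list of rows, each a list of 7 numbers: the shift along the tool's x, y, z in m, then the turn, a rotation vector about the tool's x, y, z in rad, then the finger opening in m, from 0 to 0.087. A call has 1 to 12 rows; each row shifts and turns the commanded pose from where the row before left it, along the tool's axes as they then stand; what a row does not reach is not made up. A row lasts 1/10 s, in which the tool goes at most 50 mm and 8.59 degrees, less where a joint would pass 70% of its speed; a pose out of reach is approached as far as the arm can. A call is refused whole if a number of a shift passes 0.05 or a number of a turn 0.15, either way. A call with a gripper value outside its range is refused whole. The fingers move at their own pace and stop on an object; "force" is the grip in N (left out, the last holds). Time passes only in rows, so rows that do not move let the fingers close. It gives the time, the measured TCP pose, the force, the opening and the grip force at its end, in the units of the state.
- get_obs(): the state, without advancing time (a new reading comes with each control period).
- read_camera(name): name is "side" or "top"; returns a dict with "frame" (480x640x3 uint8, red, green, blue), "intrinsics" (3x3 intrinsics, pixels), "view" (4x4, takes a point from world to camera coordinates). Camera axes: x right, y up, looking along -z (the intrinsics and any distortion apply to the point x, -y, -z); pixel columns grow to the right and rows downward; lengths in m; the calibration is good to about 2 mm. A picture is of the moment at which its call begins. There is no depth.
- sign_off(): hands the job in; it is judged then, once.
Trained networks look in the newest picture that a camera, given by its name, has taken for a name from the list of things; names that differ only in an ending like _2 or _b are one class to them, and where a whole thing is asked for, a point or a joint stands for the part that bears it (a point fixed in the world has none). Each returns a list of dicts, best first, with "p" (0 to 1); they miss things now and then, are a little off and sometimes report something else, mostly with a low value. They report only what shows in the picture. A call takes as long as a camera call. They do not tell look-alikes from the thing itself.
- silhouettes(camera, name): "pixels" (480x640 bool, what is visible of it) and "extent" ([left, top, right, bottom] in pixels, round what is visible of it).
The state is a dict: "time_s": time; "qpos": joint angles; "joint_velocities": joint speeds; "effort": joint torques, N m; "tool_pos": TCP position; "tool_rot": TCP orientation; "force": force on the tool from outside, world axes, zero at the start; "wrist_torque": the same for the moment, N m; "grip_width": finger opening in m; "grasp_force": force on a finger pad.
Only numpy, scipy, OpenCV 4.12 (cv2) and the standard library are available. Lean on these libraries where they do the work, as an engineer would, in place of code of your own. Each camera call takes 0.05 s, during which the arm holds its last target. There are 200 camera calls.

## Working session

There is one attempt and no reset: what is moved stays moved. The work goes in short steps, Python scripts to look and compute and a tool call to move; the robot and the scene stay as the last step left them, time stands still between calls to the robot, and variables do not carry over. Pictures are saved under pics/ and viewed, at most 10 in all, crops included, and the job is handed in when it is done.

Besides the shell and the picture viewer there is one more tool, called after "Call:" as a command line: name --argument value ..., lists and objects as JSON in quotes. play_rows: Moves the arm, as the interface text tells. Its arguments: {"type":"object","properties":{"steps":{"type":"array","items":{"type":"array","items":{"type":"array","items":{"type":"number"}}}},"force":{"type":"number"}},"required":["steps"]}

```bash
mkdir -p pics; cat > h.py <<'E'
import numpy as np,cv2
from cell import *
def save(n,f,crop=None,s=1):
    im=f['frame'][:,:,::-1]
    if crop: im=im[crop[1]:crop[3],crop[0]:crop[2]]
    cv2.imwrite(n,cv2.resize(im,None,fx=s,fy=s,interpolation=cv2.INTER_CUBIC))
def proj(f,P):
    P=np.atleast_2d(P);c=(f['view']@np.c_[P,np.ones(len(P))].T)[:3]
    u=f['intrinsics']@np.array([c[0],-c[1],-c[2]]);return (u[:2]/u[2]).T
def ray(f,uv):
    V=np.array(f['view']);R=V[:3,:3];o=-R.T@V[:3,3]
    d=np.linalg.inv(f['intrinsics'])@np.array([uv[0],uv[1],1]);d=R.T@np.array([d[0],-d[1],-d[2]])
    return o,d/np.linalg.norm(d)
def atz(f,uv,z):
    o,d=ray(f,uv);return o+d*(z-o[2])/d[2]
def tri(f,a,g,b):
    o1,d1=ray(f,a);o2,d2=ray(g,b);A=np.c_[d1,-d2];t=np.linalg.lstsq(A,o2-o1,rcond=None)[0]
    p,q=o1+t[0]*d1,o2+t[1]*d2;return (p+q)/2,np.linalg.norm(p-q)
E
python3 - <<'E'
from h import *
print(get_obs())
for c in('top','side'):
    f=read_camera(c);save(f'pics/{c}0.png',f);print(c,f.keys(),f['intrinsics'],-f['view'][:3,:3].T@f['view'][:3,3])
    for n in ['console','blanking_cap','blue_knob','yellow_knob','blue_seat','yellow_seat']:
        print(n,[(round(d['p'],2),list(np.round(d['extent']))) for d in silhouettes(c,n)][:3])
E
```

```text
{'time_s': 0.0, 'qpos': array([-64.33908805,  18.44017435,  -4.01602959,  83.17514241,
         1.29403425,  78.54045942,  -3.26043782]), 'joint_velocities': array([-0.04048464,  0.01517166, -0.01859238, -0.04402541,  0.04551204,
        0.04028621,  0.07658126]), 'effort': array([-1.96337569e-04, -4.91286671e+01, -4.03991975e-01, -3.12527812e+01,
       -6.38793991e-02,  4.34839132e-02,  1.43017464e-04]), 'tool_pos': array([0.27296498, 0.58921561, 0.1842469 ]), 'tool_rot': array([-1.79889416e+02,  4.64018703e-03,  1.55148690e+02]), 'force': array([ 0.56970014,  0.09165575, -0.27259747]), 'wrist_torque': array([-0.00269588,  0.03155878,  0.03929152]), 'grasp_force': 0.0, 'grip_width': 0.08686116721302291}
top dict_keys(['frame', 'intrinsics', 'view']) [[482.26594633   0.         324.31001687]
 [  0.         482.26594633 239.06523665]
 [  0.           0.           1.        ]] [0.31982896 0.23263762 1.10381796]
console [(0.56, [np.float64(370.0), np.float64(230.0), np.float64(457.0), np.float64(294.0)])]
blanking_cap []
blue_knob [(0.81, [np.float64(270.0), np.float64(246.0), np.float
[... 853 characters left out ...]
64(195.0), np.float64(340.0), np.float64(218.0)]), (0.49, [np.float64(305.0), np.float64(330.0), np.float64(355.0), np.float64(374.0)])]
blue_knob [(0.94, [np.float64(300.0), np.float64(288.0), np.float64(322.0), np.float64(315.0)])]
yellow_knob [(0.79, [np.float64(383.0), np.float64(312.0), np.float64(417.0), np.float64(357.0)]), (0.78, [np.float64(354.0), np.float64(273.0), np.float64(377.0), np.float64(298.0)]), (0.56, [np.float64(319.0), np.float64(266.0), np.float64(340.0), np.float64(282.0)])]
blue_seat [(0.33, [np.float64(228.0), np.float64(215.0), np.float64(254.0), np.float64(251.0)])]
yellow_seat [(0.63, [np.float64(327.0), np.float64(183.0), np.float64(338.0), np.float64(192.0)])]
```

View pics/top0.png

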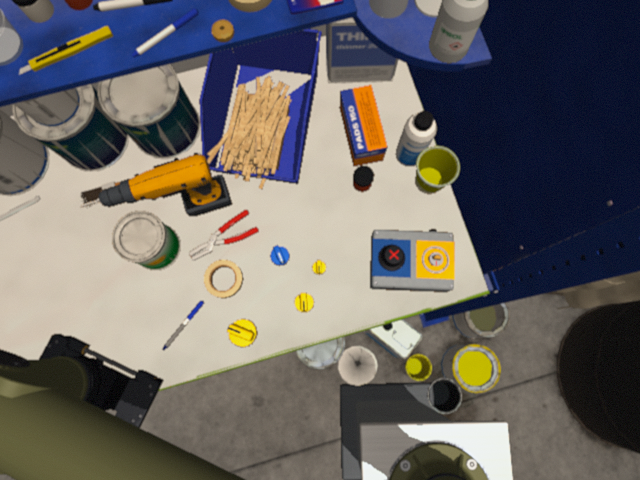

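View pics/side0.png

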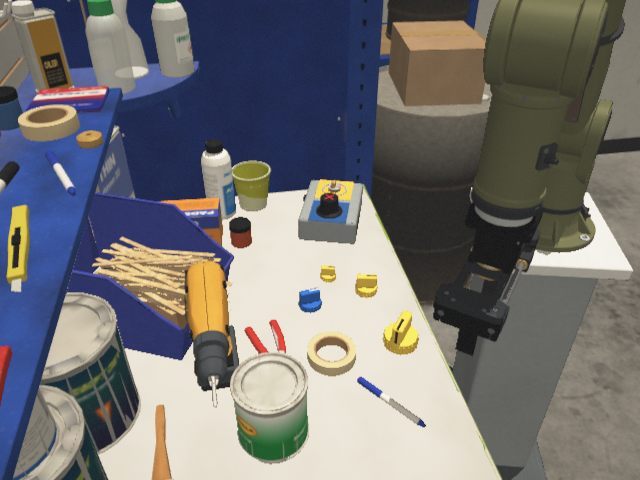

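The yellow shaft (right, top 436,260) is open: the cap sits on the blue one at (392,256). There are three yellow knobs. The one at top (304,302) / side (366,284) looks to be the size given. I'll check that and get its pointer direction.

```bash
python3 - <<'E'
from h import *
t=read_camera('top');s=read_camera('side')
def up(f,x,y,w,h,S): return cv2.resize(f['frame'][y:y+h,x:x+w,::-1],(w*S,h*S),interpolation=cv2.INTER_CUBIC)
a=np.hstack([up(t,284,282,40,40,10),up(t,415,240,40,40,10)])
b=np.hstack([up(s,347,265,40,20,10),up(s,312,176,40,20,10)])
cv2.imwrite('pics/crops.png',np.vstack([a,b]))
for z in(0.018,0.042):
  print('scale',z,[np.round(atz(t,uv,z),4) for uv in((298,303),(314,303),(304,302),(319,267),(242,332))])
print('tri',tri(t,(304,302),s,(366,283)),tri(t,(436,259),s,(333,187)))
for f,n in((t,'top'),(s,'side')):
  print(n,-f['view'][:3,:3].T@[0,0,1])
  for d in silhouettes(n,'yellow_knob')[:3]:
    m=d['pixels'];v,u=np.nonzero(m);print(d['p'],d['extent'],m.sum(),u.mean(),v.mean())
# console panel: yellow square corners
h=cv2.cvtColor(t['frame'],cv2.COLOR_RGB2HSV)
m=((h[...,0]>18)&(h[...,0]<32)&(h[...,1]>150)&(h[...,2]>120)).astype(np.uint8)
for x,y,w,hh in((405,230,60,60),):
  k=np.zeros_like(m);k[y:y+hh,x:x+w]=m[y:y+hh,x:x+w]
  r=cv2.minAreaRect(np.argwhere(k)[:,::-1].astype(np.float32));print(r,[np.round(atz(t,p,0.062),4) for p in cv2.boxPoints(r)],atz(t,r[0],.062))
E
```

```text
scale 0.018 [array([0.4126, 0.2896, 0.018 ]), array([0.4119, 0.2538, 0.018 ]), array([0.4146, 0.2762, 0.018 ]), array([0.4932, 0.2412, 0.018 ]), array([0.3512, 0.4139, 0.018 ])]
scale 0.042 [array([0.4106, 0.2884, 0.042 ]), array([0.4099, 0.2533, 0.042 ]), array([0.4125, 0.2752, 0.042 ]), array([0.4894, 0.241 , 0.042 ]), array([0.3505, 0.4099, 0.042 ])]
tri (array([0.41395055, 0.27610481, 0.02037782]), np.float64(0.0008799859055274975)) (array([ 0.49932109, -0.01489103,  0.06632802]), np.float64(0.0020735833269741994))
top [ 0.21432476 -0.00427438 -0.9767531 ]
0.81 [227.1, 318.7, 258.8, 349.1] 682 242.14809384164224 332.78152492668625
0.57 [297.9, 294.2, 315.4, 311.5] 301 303.9501661129568 302.4152823920266
0.47 [310.7, 260.4, 326.0, 275.6] 179 318.30167597765364 267.4245810055866
side [ 0.07756115 -0.80024073 -0.59464195]
0.92 [353.4, 273.0, 375.9, 297.9] 486 365.940329218107 285.6255144032922
0.65 [318.5, 266.9, 336.8, 285.1] 253 327.65612648221344 274.4347826086956
0.57 [382.0, 313.9, 421.2, 354.8] 1110 401.15135135135137 335.6018018018018
((434.5, 259.5), (37.0, 37.0), 90.0) [array([0.5402, 0.0256, 0.062 ]), array([ 0.5386, -0.0562,  0.062 ]), array([ 0.4565, -0.0499,  0.062 ]), array([0.458 , 0.0305, 0.062 ])] [ 0.49796736 -0.01246498  0.062     ]
```

View pics/crops.png

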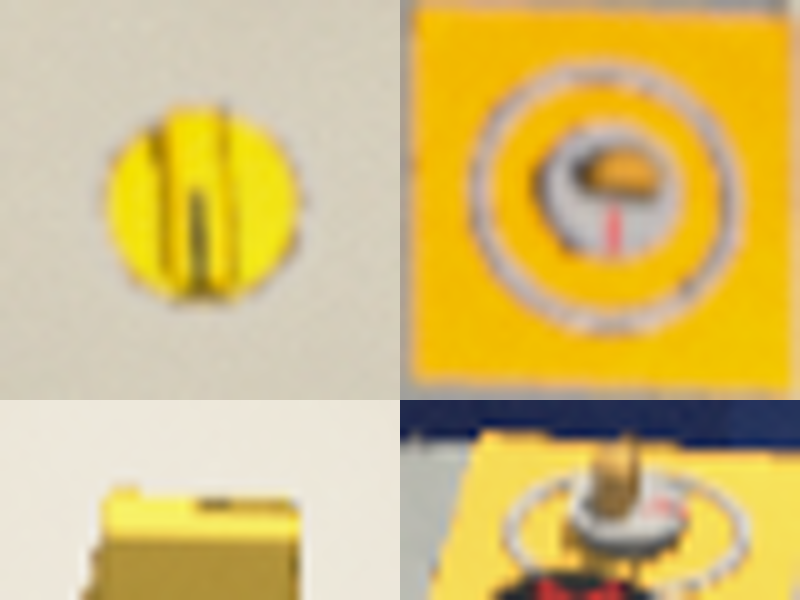

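Measured size: the middle knob's hub is about 19.5 px, or 44 mm, so it is the right one. Its pointer faces image-down (towards the robot), and the shaft's flat and red index also point down, at about (436,263). Next I'll refine the yaws and centres.

```bash
cat > m.py <<'E'
from h import *
def ang(p,q): d=q-p;return np.degrees(np.arctan2(d[1],d[0]))
def c2p(x0,y0,p): return ((p[0]+.5)/10-.5+x0,(p[1]+.5)/10-.5+y0)
E
python3 - <<'E'
from m import *
t=read_camera('top');s=read_camera('side')
K=lambda p,z:atz(t,c2p(284,282,p),z)
S=lambda p,z:atz(t,c2p(415,240,(p[0]-400,p[1])),z)
print('knob yaw pointer',ang(K((200,290),.042),K((197,190),.042)),'edges',ang(K((163,285),.042),K((164,130),.042)),ang(K((236,285),.042),K((224,115),.042)))
print('index',ang(S((613,253),.071),S((613,207),.071)),'flat edge',ang(S((578,188),.085),S((655,196),.085))+90)
print('panel L',ang(S((412,380),.062),S((414,12),.062)),'R',ang(S((792,385),.062),S((788,18),.062)))
# bezel ellipse centre; hub centre
print('bezel c',S((606,196),.0645),'washer',S((616,190),.071))
print('bezel side',atz(s,c2p(312,176,(625-400,525-400)),.0645),'washer',atz(s,c2p(312,176,(627-400,508-400)),.071))
# hub centre by colour mask in each view fitted by model projection
from scipy.optimize import minimize
from scipy.spatial import ConvexHull
def model(x,y,yaw,z0=0):
    a=np.linspace(0,2*np.pi,40);P=[[.022*np.cos(b),.022*np.sin(b),z] for b in a for z in(0,.018)]
    P+=[[i*.02,j*.007,z] for i in(-1,1) for j in(-1,1) for z in(.018,.042)]
    P=np.array(P);c,sn=np.cos(yaw),np.sin(yaw)
    return np.c_[c*P[:,0]-sn*P[:,1]+x,sn*P[:,0]+c*P[:,1]+y,P[:,2]+z0]
for f,n,(x,y,w,h) in((t,'top',(284,282,40,40)),(s,'side',(345,262,40,45))):
    hs=cv2.cvtColor(f['frame'],cv2.COLOR_RGB2HSV);m=((hs[...,1]>110)&(hs[...,0]>15)&(hs[...,0]<36))
    k=np.zeros((480,640),bool);k[y:y+h,x:x+w]=m[y:y+h,x:x+w]
    k=np.repeat(np.repeat(k[y:y+h,x:x+w],8,0),8,1)
    def cost(p):
        uv=(proj(f,model(p[0]/1000,p[1]/1000,p[2]/50))-[x-.5,y-.5])*8
        hu=cv2.convexHull(uv.astype(np.float32));im=np.zeros(k.shape,np.uint8)
        cv2.fillConvexPoly(im,hu.round().astype(np.int32),1)
        return (im.astype(bool)^k).sum()/64
    r=minimize(cost,[413,276,0],method='Nelder-Mead',options=dict(initial_simplex=[[413,276,0],[420,276,0],[413,283,0],[413,276,5]]))
    print(n,r.x,np.degrees(r.x[2]/50),r.fun,k.sum()/64)
E
```

```text
knob yaw pointer 1.1613423639860263 edges -0.8494930470452808 3.4059820293787397
index -3.9381960295945277 flat edge -7.147471468943394
panel L -3.736204112368786 R -3.773683431415722
bezel c [ 0.49828804 -0.01335072  0.0645    ] washer [ 0.49845177 -0.01407591  0.071     ]
bezel side [ 0.49771155 -0.01366721  0.0645    ] washer [ 0.49713319 -0.01066278  0.071     ]
top [414.87382156 276.9828433   -0.45148022] -0.5173582209111027 31.078125 292.0
side [413.83061564 276.91627584  -2.4034037 ] -2.7540977719245854 78.59375 441.0
```

Call:
play_rows --steps '[[[0,0,0.012,0,0,-0.15,0.06],[0,0,0.012,0,0,-0.15,0.06],[0,0,0.012,0,0,-0.15,0.06],[-0.015,-0.035,0.004,0,0,0,0.05],[-0.015,-0.035,0.004,0,0,0,0.05],[-0.015,-0.035,0.004,0,0,0,0.05],[-0.015,-0.035,0.004,0,0,0,0.05],[-0.015,-0.035,0.004,0,0,0,0.05],[-0.015,-0.035,0.004,0,0,0,0.05],[-0.015,-0.035,0.004,0,0,0,0.05],[-0.015,-0.035,0.004,0,0,0,0.05],[-0.016,-0.035,0.004,0,0,0,0.05]]]' --force 20

```text
time_s: 2.2
tool_pos: [0.4148, 0.2757, 0.1135]
tool_rot: [180.0, 0.0, -179.1]
force: [1.2, 0.6, 0.2]
grip_width: 0.0499
grasp_force: 0.0
```

Call:
play_rows --steps '[[[0,0,0,0,0,0,0.05],[0,0,0,0,0,0,0.05]]]'

```text
time_s: 2.4
tool_pos: [0.4147, 0.2765, 0.1136]
tool_rot: [180.0, 0.0, -179.2]
force: [-0.6, 0.1, 0.2]
grip_width: 0.05
grasp_force: 0.0
```

Call:
play_rows --steps '[[[0,0,0.02,0,0,0,0.05],[0,0,0.02,0,0,0,0.05],[0,0,0.02,0,0,0,0.05],[0,0,0.016,0,0,0,0.05],[0,0,0.01,0,0,0,0.05],[0,0,0.006,0,0,0,0.05],[0,0,0,0,0,0,0.05],[0,0,0,0,0,0,0.02],[0,0,0,0,0,0,0.005],[0,0,0,0,0,0,0.005],[0,0,0,0,0,0,0.005],[0,0,0,0,0,0,0.005]]]' --force 20

```text
time_s: 3.6
tool_pos: [0.4145, 0.2771, 0.0216]
tool_rot: [180.0, 0.0, -179.1]
force: [-1.1, 0.7, -0.7]
grip_width: 0.0176
grasp_force: 0.0
```

Call:
play_rows --steps '[[[0,0,0,0,0,0,0.005],[0,0,0,0,0,0,0.005],[0,0,0,0,0,0,0.005]]]' --force 30

```text
time_s: 3.9
tool_pos: [0.4143, 0.277, 0.0213]
tool_rot: [180.0, 0.0, -179.1]
force: [-0.5, -0.4, 0.7]
grip_width: 0.0059
grasp_force: 0.0
```

The fingers closed past 14 mm without gripping anything, so I'll take a look.

```bash
python3 - <<'E'
from m import *
t=read_camera('top');s=read_camera('side')
def up(f,x,y,w,h,S): return cv2.resize(f['frame'][y:y+h,x:x+w,::-1],(w*S,h*S),interpolation=cv2.INTER_CUBIC)
cv2.imwrite('pics/miss.png',np.hstack([up(t,270,260,80,100,5),up(s,320,230,80,100,5)]))
print(get_obs()['grip_width'],get_obs()['tool_pos'],proj(t,[get_obs()['tool_pos']]),proj(s,[get_obs()['tool_pos']]))
E
```

```text
0.0055902743736349955 [0.41430545 0.27706861 0.02135244] [[303.53361211 302.00891069]] [[365.61947213 282.89287096]]
```

View pics/miss.png

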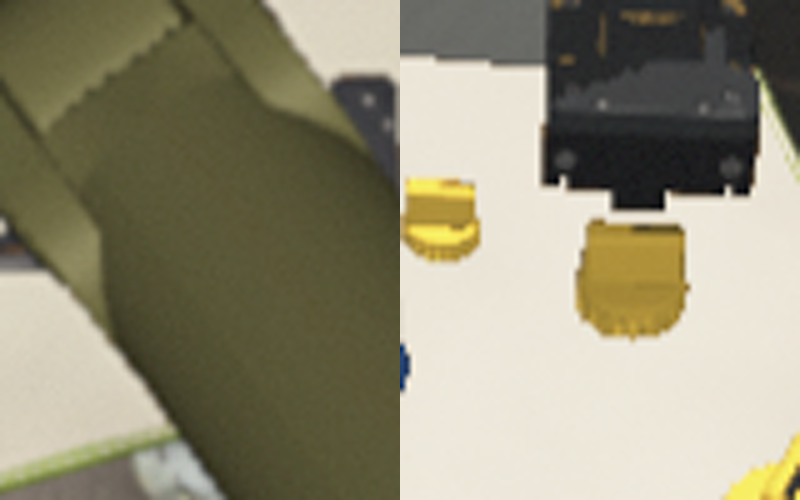

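The fingertips end at side (367.6,271.6), above the knob's bar, though the reported TCP projects to row 282.9. I'll check the reported TCP against the start pictures to see where the offset comes from.

```bash
python3 - <<'E'
from m import *
t=read_camera('top');s=read_camera('side')
P=[.273,.589,.1842];y=np.radians(155.15);T=lambda v:np.array(P)+[np.cos(y)*v[0]+np.sin(y)*v[1],np.sin(y)*v[0]-np.cos(y)*v[1],-v[2]]
pts=np.array([T(v) for v in ((0,0,0),(0,.0435,0),(0,-.0435,0),(0,.0585,-.019),(0,-.0585,-.019))])
ims=[]
for n,f,c in(('top',t,(40,320,180,440)),('side',s,(410,240,550,360))):
    im=cv2.imread(f'pics/{n}0.png')[c[1]:c[3],c[0]:c[2]];im=cv2.resize(im,None,fx=2.8,fy=2.8,interpolation=cv2.INTER_CUBIC)
    for i,p in enumerate(proj(f,pts)):
        cv2.circle(im,tuple(int(v) for v in ((p-c[:2])*2.8)),3,[(0,0,255),(0,255,0),(255,255,0),(255,0,255),(255,0,0)][i],-1)
    print(n,proj(f,pts).round(1).tolist());ims.append(im)
    print(t['frame'].shape)
cv2.imwrite('pics/start.png',np.hstack(ims))
b=np.array([[.414+i*.0375,.277+j*.095,.0913] for i in(-1,1) for j in(-1,1)]);print('body corners side',proj(s,b).round(1).tolist())
E
```

```text
top [[130.9, 374.8], [110.2, 364.9], [151.9, 384.7], [98.4, 361.9], [155.6, 389.1]]
(480, 640, 3)
side [[470.8, 346.7], [460.5, 368.2], [480.3, 326.9], [459.0, 366.1], [485.8, 310.7]]
(480, 640, 3)
body corners side [[386.6, 228.1], [387.6, 288.8], [350.2, 226.3], [345.7, 286.4]]
```

View pics/start.png

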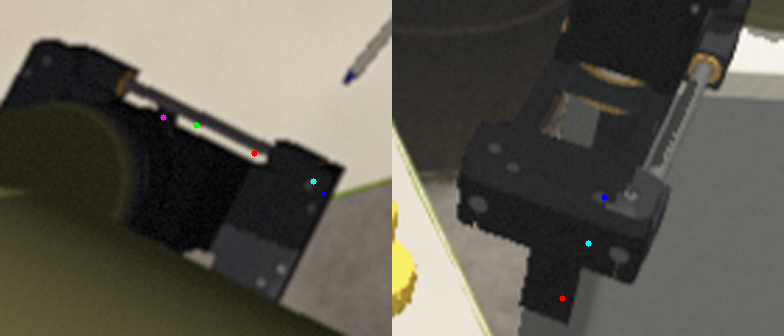

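The whole gripper stands about 25 mm higher in the picture than the reported TCP says, both now and at the start. The fingers therefore closed just above the bar. I'll raise, open, and go down in guarded steps.

Call:
play_rows --steps '[[[0,0,-0.015,0,0,0,0.05],[0,0,0,0,0,0,0.05],[0,0,0,0,0,0,0.05],[0,0,0,0,0,0,0.05],[0,0,0.01,0,0,0,0.05],[0,0,0.01,0,0,0,0.05],[0,0,0.006,0,0,0,0.05],[0,0,0.004,0,0,0,0.05],[0,0,0,0,0,0,0.05]]]'

```text
time_s: 5.0
tool_pos: [0.4137, 0.2766, 0.0053]
tool_rot: [-179.9, -0.1, -179.1]
force: [-0.5, -0.2, 0.1]
grip_width: 0.0497
grasp_force: 0.0
```

```bash
python3 - <<'E'
from m import *
t=read_camera('top');s=read_camera('side')
o=get_obs()['tool_pos']
im=s['frame'][200:320,300:440,::-1];im=cv2.resize(im,None,fx=5,fy=5,interpolation=cv2.INTER_CUBIC)
for p in proj(s,[o,o+[0,.025,0],o+[0,-.025,0]]): cv2.circle(im,tuple(int(v) for v in (p-[300,200])*5),3,(0,0,255),-1)
cv2.imwrite('pics/low.png',im);print(o)
E
```

```text
[0.41439081 0.27709854 0.00631411]
```

View pics/low.png

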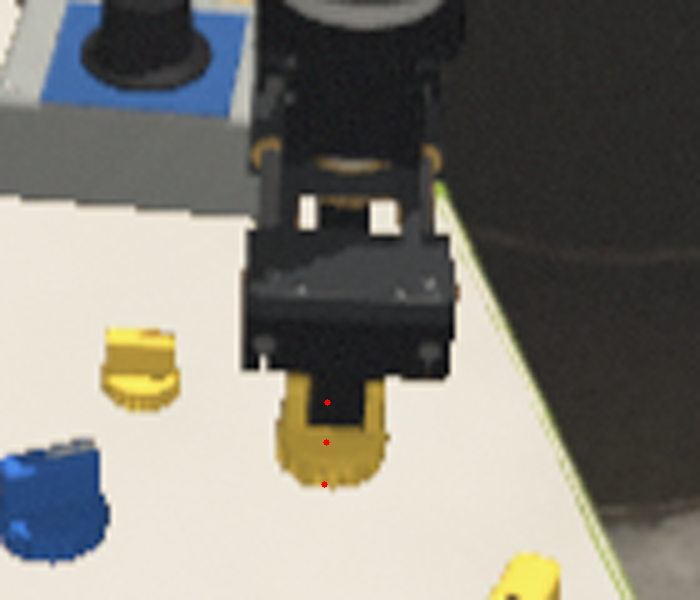

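The near fingertip (side crop row 425, picture row 285) now stands in front of the upper bar and about 12 px above its predicted place. It needs roughly 11 mm more.

Call:
play_rows --steps '[[[0,0,0.005,0,0,0,0.05],[0,0,0.004,0,0,0,0.05],[0,0,0.002,0,0,0,0.05],[0,0,0,0,0,0,0.05]]]'

```text
time_s: 5.5
tool_pos: [0.414, 0.2768, -0.005]
tool_rot: [-180.0, -0.0, -179.1]
force: [-1.1, 0.5, -0.2]
grip_width: 0.05
grasp_force: 0.0
```

Call:
play_rows --steps '[[[0,0,0.002,0,0,0,0.05],[0,0,0.0,0,0,0,0.05]]]'

```text
time_s: 5.7
tool_pos: [0.4143, 0.277, -0.0068]
tool_rot: [-180.0, -0.0, -179.1]
force: [0.4, 0.5, -0.2]
grip_width: 0.05
grasp_force: 0.0
```

Now I'll close, since the fingers should be about 2 mm above the hub.

Call:
play_rows --steps '[[[0,0,0,0,0,0,0.03],[0,0,0,0,0,0,0.0],[0,0,0,0,0,0,0.0],[0,0,0,0,0,0,0.0],[0,0,0,0,0,0,0.0],[0,0,0,0,0,0,0.0],[0,0,0,0,0,0,0.0],[0,0,0,0,0,0,0.0]]]' --force 30

```text
time_s: 6.5
tool_pos: [0.4144, 0.2772, -0.0065]
tool_rot: [180.0, 0.0, -179.1]
force: [-0.6, -0.8, -0.6]
grip_width: 0.0135
grasp_force: 30.0
```

Gripped: 13.5 mm at 30 N. Now lift, turn and move above the shaft.

Call:
play_rows --steps '[[[0,0,-0.03,0,0,0,0.0],[0,0,-0.045,0,0,0,0.0],[0,0,-0.045,0,0,0.085,0.0],[-0.0115,-0.0316,0,0,0,0,0.0],[-0.0115,-0.0316,0,0,0,0,0.0],[-0.0115,-0.0316,0,0,0,0,0.0],[-0.0115,-0.0316,0,0,0,0,0.0],[-0.0115,-0.0316,0,0,0,0,0.0],[-0.0115,-0.0316,0,0,0,0,0.0],[-0.0115,-0.0316,0,0,0,0,0.0],[-0.0115,-0.0316,0,0,0,0,0.0],[-0.0115,-0.0316,0,0,0,0,0.0]]]'

```text
time_s: 7.7
tool_pos: [0.4979, -0.0152, 0.1132]
tool_rot: [180.0, -0.0, 176.1]
force: [1.1, 0.1, -1.4]
grip_width: 0.0133
grasp_force: 30.0
```

Call:
play_rows --steps '[[[0,0,0.01,0,0,0,0.0],[0,0,0.005,0,0,0,0.0],[0,0,0,0,0,0,0.0]]]'

```text
time_s: 8.0
tool_pos: [0.4967, -0.0127, 0.0971]
tool_rot: [180.0, -0.2, 176.1]
force: [0.3, 0.8, 0.2]
grip_width: 0.0142
grasp_force: 30.0
```

```bash
python3 - <<'E'
from m import *
t=read_camera('top');s=read_camera('side')
o=get_obs()['tool_pos'];print(o,get_obs()['tool_rot'])
def circ(c,r):a=np.linspace(0,2*np.pi,60);return np.c_[c[0]+r*np.cos(a),c[1]+r*np.sin(a),0*a+c[2]]
ims=[]
for f,c in((s,(290,140,370,220)),(t,(400,220,480,300))):
    im=cv2.resize(f['frame'][c[1]:c[3],c[0]:c[2],::-1],None,fx=5,fy=5,interpolation=cv2.INTER_CUBIC)
    b=[o[0],o[1],o[2]+.0068]
    for C,r,col in((b,.022,(255,0,255)),([b[0],b[1],b[2]+.018],.022,(255,0,255)),([.498,-.0135,.0645],.03,(0,255,0)),([.498,-.0135,.071],.015,(0,255,0)),([.498,-.0135,.085],.006,(255,255,0))):
        cv2.polylines(im,[((proj(f,circ(C,r))-c[:2]+.5)*5).astype(np.int32)],True,col,1)
    ims.append(im)
cv2.imwrite('pics/over.png',np.hstack(ims))
E
```

```text
[ 0.49762296 -0.01246818  0.09810678] [ 1.79987938e+02 -4.40215665e-02  1.76184913e+02]
```

View pics/over.png

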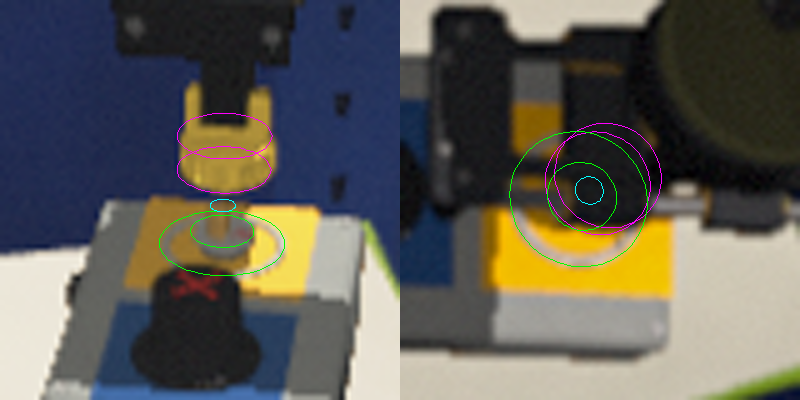

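The side view shows the knob (hub centre at crop 227,165) standing over the shaft (about 223,225), maybe 1 mm too far towards the robot. I'll shift it slightly, lower it to just above the tip, and average the readings.

Call:
play_rows --steps '[[[-0.0008,0,0.01,0,0,0,0.0],[0,0,0.005,0,0,0,0.0],[0,0,0,0,0,0,0.0]]]'

```text
time_s: 8.4
tool_pos: [0.4979, -0.0135, 0.0822]
tool_rot: [-180.0, -0.1, 176.1]
force: [-0.2, 0.2, -0.6]
grip_width: 0.0136
grasp_force: 30.0
```

```bash
python3 - <<'E'
from m import *
P=[]
for i in range(5):
    s=read_camera('side');o=get_obs();P.append(np.r_[o['tool_pos'],o['force']])
print(np.mean(P,0).round(4),np.std(P,0).round(4),o['time_s'])
E
```

```text
[ 0.4988 -0.0138  0.0833  0.0221 -0.2999 -0.4579] [3.000e-04 1.000e-04 3.000e-04 2.466e-01 1.925e-01 6.038e-01] 8.65
```

Good: (0.4988, -0.0138, 0.0833). Next is a guarded descent, where tip contact should come at about z 0.078.

Call:
play_rows --steps '[[[0,0,0.003,0,0,0,0.0],[0,0,0.002,0,0,0,0.0],[0,0,0.001,0,0,0,0.0],[0,0,0.001,0,0,0,0.0],[0,0,0.001,0,0,0,0.0],[0,0,0,0,0,0,0.0]]]'

```text
time_s: 9.25
tool_pos: [0.4987, -0.0133, 0.0752]
tool_rot: [180.0, -0.0, 176.1]
force: [0.2, 1.4, -1.2]
grip_width: 0.0137
grasp_force: 30.0
```

Call:
play_rows --steps '[[[0,0,0.002,0,0,0,0.0],[0,0,0.002,0,0,0,0.0],[0,0,0,0,0,0,0.0]]]'

```text
time_s: 9.55
tool_pos: [0.4987, -0.0132, 0.071]
tool_rot: [180.0, -0.0, 176.1]
force: [-0.3, 3.3, -0.8]
grip_width: 0.0136
grasp_force: 30.0
```

Call:
play_rows --steps '[[[0,0.0006,0.001,0,0,0,0.0],[0,0,0.002,0,0,0,0.0],[0,0,0.001,0,0,0,0.0],[0,0,0,0,0,0,0.0]]]'

```text
time_s: 9.95
tool_pos: [0.4987, -0.0131, 0.0672]
tool_rot: [180.0, -0.0, 176.1]
force: [-0.9, 2.4, -1.4]
grip_width: 0.0137
grasp_force: 30.0
```

Call:
play_rows --steps '[[[0,0.0005,0.002,0,0,0,0.0],[0,0,0.002,0,0,0,0.0],[0,0,0.001,0,0,0,0.0],[0,0,0.001,0,0,0,0.0],[0,0,0,0,0,0,0.0]]]' --force 50

```text
time_s: 10.45
tool_pos: [0.4989, -0.0129, 0.0616]
tool_rot: [-180.0, -0.0, 176.1]
force: [-3.2, 1.5, 4.8]
grip_width: 0.0134
grasp_force: 50.0
```

Call:
play_rows --steps '[[[0,0,0.001,0,0,0,0.0],[0,0,0.001,0,0,0,0.0],[0,0,0.001,0,0,0,0.0],[0,0,0,0,0,0,0.0],[0,0,0,0,0,0,0.0]]]'

```text
time_s: 10.95
tool_pos: [0.499, -0.0129, 0.0593]
tool_rot: [180.0, 0.0, 176.1]
force: [-4.7, 1.5, 9.0]
grip_width: 0.0133
grasp_force: 50.0
```

Call:
play_rows --steps '[[[0,0,0.001,0,0,0,0.0],[0,0,0.001,0,0,0,0.0],[0,0,0,0,0,0,0.0],[0,0,0,0,0,0,0.0]]]'

```text
time_s: 11.35
tool_pos: [0.4993, -0.0129, 0.0592]
tool_rot: [180.0, 0.0, 176.0]
force: [-9.3, 0.0, 20.8]
grip_width: 0.0137
grasp_force: 50.0
```

The stop is reached: z holds at 0.059 as predicted while the force rises to 21 N. I'll relieve the side load a little and check.

Call:
play_rows --steps '[[[0.0006,0,0,0,0,0,0.0],[0,0,0,0,0,0,0.0],[0,0,0,0,0,0,0.0]]]'

```text
time_s: 11.65
tool_pos: [0.4993, -0.0129, 0.0591]
tool_rot: [180.0, 0.1, 176.0]
force: [-7.3, 1.1, 20.3]
grip_width: 0.0135
grasp_force: 50.0
```

```bash
python3 - <<'E'
from m import *
P=[]
for i in range(4):
    s=read_camera('side');o=get_obs();P.append(np.r_[o['tool_pos'],o['force'],o['grasp_force']])
print(np.mean(P,0).round(4),o['time_s'],o['tool_rot'])
save('pics/end.png',s,(290,130,390,230),6)
E
```

```text
[ 4.99300e-01 -1.29000e-02  5.92000e-02 -7.71840e+00  5.99800e-01
  2.00404e+01  5.00066e+01] 11.85 [1.79953051e+02 9.65875888e-02 1.76044307e+02]
```

View pics/end.png

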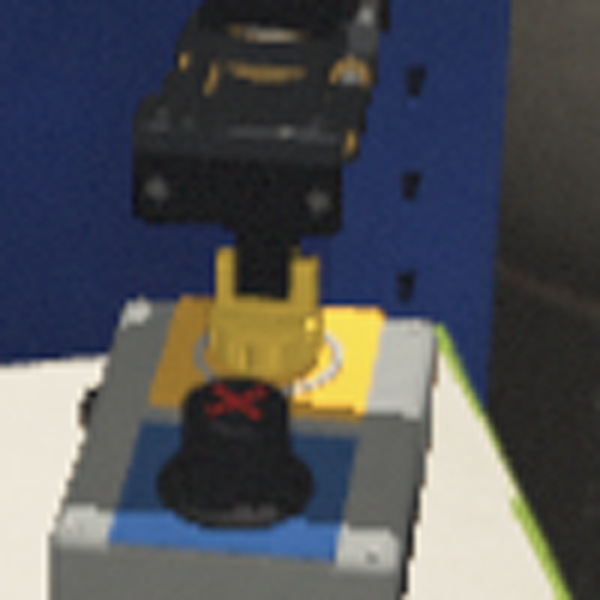

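The knob sits on the yellow shaft (crop 265,345), inside the bezel ring, level and held. Its base is at 0.0592 + 0.0068 = 0.066 m, the bottom of the spring travel.

```bash
python3 -c "from cell import *; print(sign_off())"
```

```text
the job is handed in; nothing more can be done
None
```

The yellow knob is fully home on the open yellow shaft with its pointer over the flat, pressed to the spring stop at about 20 N and still gripped at 50 N. I handed the job in at about 12 s on the robot clock; the sign-off gave no verdict.

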